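Unhook the mixing plate and close the palette

ROBOT

A 7-joint arm with a two-finger parallel gripper is mounted at the origin on the work surface. World frame = base frame: x ahead of the robot, y to its left, z up, the work surface at z = 0. Lengths are in mm, angles in rad, forces in N, time in s.
With the tool pointing down it reaches from about 425 to 825 mm from the base axis. Payload 3.6 kg.
Tool frame: the origin (TCP) lies on the centre line of the jaws, within the pads' length; the fingertips stand 11 mm ahead of it and the grasp point (between the pads) lies 8 mm behind it; z points along the fingers, y is the line along which they close (so a half turn about z gives the same grasp; the last joint's range is limited). The gripper opens to 85 mm and grips with 20 to 120 N. Pads are 22 mm wide; open, the fingers measure 114 mm over their backs; the gripper's body (76 mm by 85 mm) begins 54 mm behind the grasp point. The pads swing forward as they close: fully open they stand 13 mm farther back than shut.
Start: joints at [-1.196, 0.615, -0.013, 1.423, 0.008, 1.103, -0.04], TCP at [254.165, 598.217, 242.297] pointing down, gripper open.
Joint ranges: [-3.12, 3.12], [-0.3, 2.06], [-1.34, 1.32], [0.26, 2.42], [-1.36, 4.5], [0.01, 1.98], [-2.84, 2.84]. Speed limits (rad/s): [2.79, 2.79, 3.14, 3.14, 3.14, 3.14, 3.14].

INTERFACE

Orientations are given as a unit quaternion [x, y, z, w].
In Python, from rig import bot gives the robot as it stands.
- The arm moves only by the tool jog_arm, never from a script. Its argument "targets" is a list of rows, each a list of 7 numbers: the finger opening in mm, from 0 to 85.4, then the shift along the tool's x, y, z in mm, then the turn, a rotation vector about the tool's x, y, z in rad. In form: [[jaw, x, y, z, wx, wy, wz], ...]. A call has 1 to 12 rows; each row is the pose to reach, as a shift and turn from the pose commanded when the call began, along the tool's axes at that moment; what a row does not reach only later rows make up. A row lasts 1/10 s, in which the tool goes at most 50 mm and 8.59 degrees, less where a joint would pass 70% of its speed; a pose out of reach is approached as far as the arm can. A call with a gripper value outside its range is refused whole. The fingers move at their own pace and stop on an object; the grip force is fixed at half the most. Time passes only in rows, so rows that repeat a pose let the fingers close. It gives the time, the measured TCP pose, the force, the opening and the grip force at its end, in the units of the state.
- bot.get_state(): the state, without advancing time (a new reading comes with each control period).
- bot.grab_frame(name): name is "side" or "top"; returns the picture (420x560x3 uint8, red, green, blue); there is no depth.
- bot.get_calibration(name): a dict with "intrinsics" (3x3 intrinsics, pixels), "k1" (the pictures are not rectified: a ray, as slopes to the right and down, at radius r is drawn at 1 + k1 r^2 times it, then the intrinsics apply), "camera_from_world" (4x4, takes a point from world to camera coordinates). Camera axes: x right, y down, z forward; pixel columns grow to the right and rows downward; lengths in mm; the calibration is good to about 2 mm. A picture is of the moment at which its call begins. get_calibration takes no time and is no camera call.
- bot.hand_in(): hands the job in; it is judged then, once.
The state is a dict: "t": time; "qpos": joint angles; "joint_velocities": joint speeds; "tau": joint torques, N m; "tcp_pos": TCP position; "eef_rot": TCP orientation; "ft_force": force on the tool from outside, world axes, zero at the start; "moment": the same for the moment, N m; "finger_gap": finger opening in mm; "finger_force": force on a finger pad.
Only numpy, scipy, OpenCV 4.12 (cv2) and the standard library are available. Lean on these libraries where they do the work, as an engineer would, in place of code of your own. Each camera call takes 0.05 s, during which the arm holds its last target. There are 200 camera calls.

TASK

Take the steel mixing plate with the blue pull off the drying rack: swing its lower end up until the plate is level while its lip stays hooked on the ledge, then lift the lip up off the ledge. Lay the plate flat on the small palette case as its cover, with the two brass pins through the plate's two holes; lower it into place rather than dropping it. Leave the black plate hanging as it is, and knock none of the bottles or jars over.

Things in the scene. Friction and masses are not known exactly. Their poses are not given: they have to be found in the camera images.
- mixing_plate_mid (a point): Centre (mid-thickness) of the steel mixing plate, about 0.3 kg: 130 x 100 x 4 mm, two 13 mm square through-holes at its own x = 0, y = -36 and +36 mm. x points along the 130 mm side to the lipped end, z out of the face with the pull. It starts hung on the rack in one of two places, sloping down 28 degrees; the rack faces away from the robot, so the lower end is the far one.
- mixing_plate_pull (a point): Centre of the blue pull, an upright block on the plate's upper face near its lower end: 12 mm thick along plate x, 36 mm along plate y, 32 mm high (18 mm above plate centre height, at plate x = -32 mm). Same axes as the plate. Fixed to the plate: grip it to handle the plate.
- mixing_plate_lip (a point): Middle of the lower edge of the plate's lip: a 4 mm thick, 100 mm wide flange at the x end (plate x = 61 to 65 mm), pointing down 14 mm below the plate's underside. This point is at plate (63, 0, -16) mm from the plate's centre. Hung, the inner corner of lip and underside sits on the rounded ledge; the ledge's axis then lies at plate (57, -, -6) mm and the plate can swing about it.
- black_plate_mid (a point): Centre of the black plastic plate with a black pull, same shape and axes, hanging in the other place on the same rack, 150 mm away centre to centre. To be left alone.
- ledge (a point): Middle of the axis of the rack's ledge: a level aluminium strip 310 mm long with a rounded top edge of 4 mm radius, 122 mm above the table, fixed. Its y axis runs along the ledge, x points to the back of the rack (away from the hanging plates' lower ends), z up. The two places are at y = -75 and +75 mm. A rest bar 93 mm in front of and 49 mm below it carries the plates' lower ends. White feet and drip tray below.
- seat (a point): Centre of the top of the palette case's rim, 36 mm above the table: a fixed black case 104 mm (x) x 116 mm (y) with colour pans. Its axes: x along the short side, y along the long side, z up. Two brass pins, 8 mm in diameter with tapered tips, stand 10 mm above the rim at x = 0, y = -36 and +36 mm. With the plate seated its underside lies on the rim, its x along case x (either way round), and its lip hangs free outside the case.
- foundation_a: Flesh-coloured bottle with a gold cap, 36 mm in diameter, 115 mm high, standing loose; origin under its centre.
- foundation_b: The like, 105 mm high; origin under its centre.
- talc_can: White and blue can, 72 mm in diameter, 170 mm high, standing loose; origin under its centre.
- spray_bottle: Pinkish bottle with a white cap, 60 mm in diameter, 180 mm high, standing loose; origin under its centre.
- cream_jar: Amber jar with a white lid, 54 mm in diameter, 45 mm high, standing loose; origin under its centre.
Things that resemble listed ones, but are neither listed nor needed, are in the scene too. What is shaped like the part that bears mixing_plate_mid but green is not meant.

How it is judged:
By the outcome, as a careful person would: the job done as asked, in the order asked, and still so for the second after the job is handed in, with the robot touching nothing.
It also fails if it takes over 42 s, if anything falls off the work surface, if the arm or the gripper's body presses on something with over 40 N, if the wrist force passes 120 N, or if a joint passes its speed limit or range.

## Working session

There is one attempt and no reset: what is moved stays moved. The work goes in short steps, Python scripts to look and compute and a tool call to move; the robot and the scene stay as the last step left them, time stands still between calls to the robot, and variables do not carry over. Pictures are saved under pics/ and viewed, at most 10 in all, crops included, and the job is handed in when it is done.

Besides the shell and the picture viewer there is one more tool, called after "Request:" as name([rows], argument=value, ...), one row to a line, values as JSON. jog_arm: Moves the arm, as the interface text tells. Its arguments: {"type":"object","properties":{"targets":{"type":"array"}},"required":["targets"]}

```bash
mkdir -p pics; ls
cat > h.py <<'E'
import numpy as np, cv2
from rig import bot
from scipy.spatial.transform import Rotation as R
def shot(n,name=None):
    im=bot.grab_frame(n)
    if name: cv2.imwrite('pics/'+name,cv2.cvtColor(im,cv2.COLOR_RGB2BGR))
    return im
def ray(n,px):
    c=bot.get_calibration(n);K=np.array(c['intrinsics']);k=c['k1'];T=np.array(c['camera_from_world'])
    d=cv2.undistortPoints(np.array([[px]],float),K,np.array([k,0,0,0.]))[0,0]
    Rw=T[:3,:3];o=-Rw.T@T[:3,3];v=Rw.T@np.array([d[0],d[1],1]);return o,v/np.linalg.norm(v)
def onz(n,px,z):
    o,v=ray(n,px);return o+v*(z-o[2])/v[2]
def proj(n,P):
    c=bot.get_calibration(n);K=np.array(c['intrinsics']);T=np.array(c['camera_from_world'])
    return cv2.projectPoints(np.array(P,float).reshape(-1,3),cv2.Rodrigues(T[:3,:3])[0],T[:3,3],K,np.array([c['k1'],0,0,0.]))[0][:,0]
def tri(a,pa,b,pb):
    o1,v1=ray(a,pa);o2,v2=ray(b,pb)
    s=np.linalg.lstsq(np.c_[v1,-v2],o2-o1,rcond=None)[0]
    p,q=o1+v1*s[0],o2+v2*s[1];return (p+q)/2,np.linalg.norm(p-q)
E
python3 - <<'E'
from h import *
for n in('side','top'):
    shot(n,n+'1.png'); o,v=ray(n,(280,210)); print(n,o.round(),v.round(2))
s=bot.get_state();print(s['t'],s['tcp_pos'],s['eef_rot'])
E
```

```text
pics
side [  353. -1066.   960.] [ 0.09  0.78 -0.62]
top [ 278.   26. 1411.] [ 0.15 -0.03 -0.99]
0.1 [253.87664468 597.642472   241.24501501] [ 1.99499430e-01  9.79897244e-01 -1.14525166e-03 -2.37024291e-04]
```

View pics/side1.png

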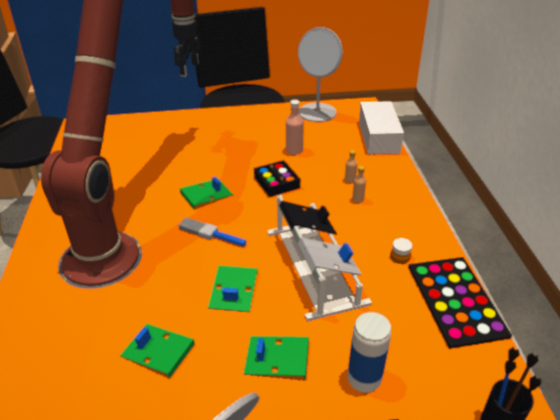

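View pics/top1.png

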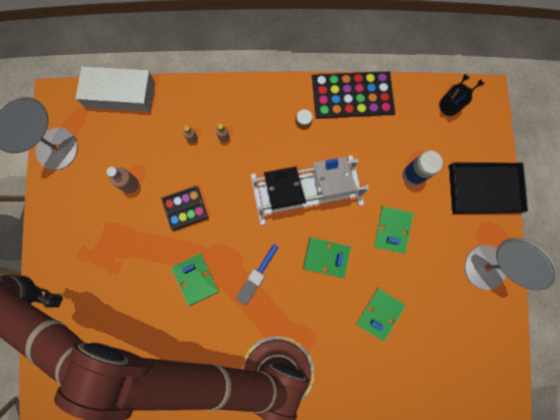

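Side: steel plate with the blue pull at (345,254), black plate at (308,216), case at (277,178). Top: steel plate at (335,178) with the pull at (332,164), case at (185,208), bottles at (190,133), (222,132) and (120,178), jar at (304,118), talc can at (425,167).

Run:
```python
from h import *
t=cv2.imread('pics/top1.png');s=cv2.imread('pics/side1.png')
a=cv2.resize(t[145:225,155:375],None,fx=3.6,fy=3.6,interpolation=cv2.INTER_CUBIC)
b=cv2.resize(s[188:318,262:378],None,fx=2.35,fy=2.35,interpolation=cv2.INTER_CUBIC)
c=cv2.resize(s[155:200,245:305],None,fx=5,fy=5,interpolation=cv2.INTER_CUBIC)
o=np.zeros((600,800,3),np.uint8);o[:a.shape[0],:a.shape[1]]=a
o[290:290+b.shape[0],:b.shape[1]]=b;o[290:290+c.shape[0],300:300+c.shape[1]]=c
cv2.imwrite('pics/crop1.png',o)
for n,im,(x0,y0,x1,y1) in(('top',t,(310,150,360,210)),('side',s,(330,235,365,275))):
    h=cv2.cvtColor(im,cv2.COLOR_BGR2HSV);m=cv2.inRange(h,(105,120,60),(125,255,255));k=np.zeros_like(m);k[y0:y1,x0:x1]=1
    ys,xs=np.nonzero(m*k);print(n,xs.mean(),ys.mean(),xs.min(),xs.max(),ys.min(),ys.max(),len(xs))
```

```text
top 331.75555555555553 163.61111111111111 326 337 159 168 90
side 345.1409395973154 252.6241610738255 339 351 244 261 149
```

View pics/crop1.png

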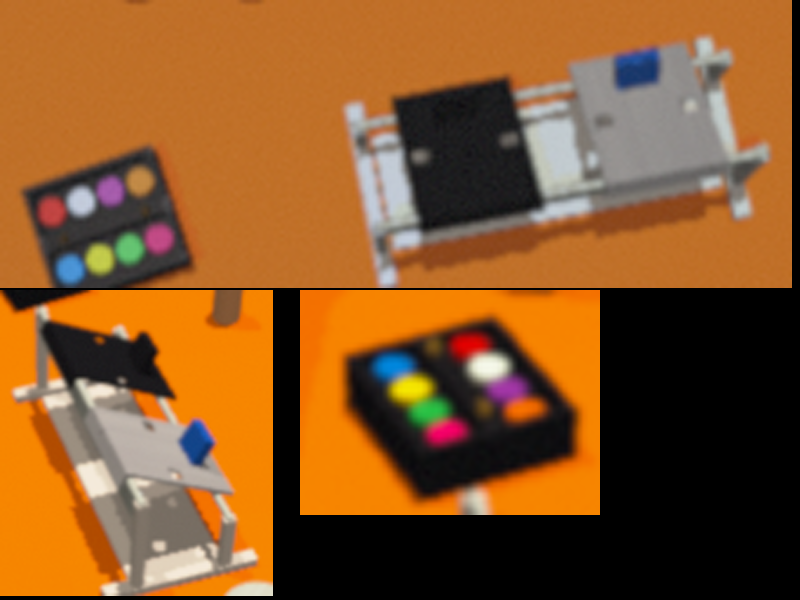

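Run:
```python
from h import *
T=lambda u,v:((u+.5)/3.6-.5+155,(v+.5)/3.6-.5+145)
S=lambda u,v:((u+.5)/2.35-.5+262,(v-290+.5)/2.35-.5+188)
C=lambda u,v:((u-300+.5)/5-.5+245,(v-290+.5)/5-.5+155)
pt=[(52,212),(81,201),(110,191),(140,181),(70,270),(100,259),(129,249),(159,239)]
ps=[(526,409),(508,389),(489,367),(470,347),(446,433),(430,411),(411,389),(393,367)]
# side: match order red? top first row: red,white,purple,orange ; side red=(470,347)
ps=[(470,347),(489,367),(508,389),(526,409),(393,367),(411,389),(430,411),(446,433)]
P=np.array([tri('top',T(*a),'side',C(*b))[0] for a,b in zip(pt,ps)]);print(P.round(1));print('c',P.mean(0))
Z=np.array([onz('top',T(*a),36) for a in pt]);print('top z36',Z.mean(0),'side z36',np.mean([onz('side',C(*a),36) for a in ps],0))
d=(Z[0]-Z[3]+Z[4]-Z[7]);print('case y yaw',np.degrees(np.arctan2(d[1],d[0])))
print('pull',tri('top',(331.76,163.6),'side',(345.1,252.6)))
h=[tri('top',T(*a),'side',S(*b)) for a,b in(((603,120),(148,425)),((690,105),(173,474)))];print('holes',h)
hb=[tri('top',T(*a),'side',S(*b)) for a,b in(((419,156),(98,340)),((509,140),(122,380)))];print('bl',hb)
d=h[0][0]-h[1][0];print(np.degrees(np.arctan2(d[1],d[0])),np.linalg.norm(d))
d=hb[0][0]-hb[1][0];print(np.degrees(np.arctan2(d[1],d[0])))
for n,px in(('fa',(190,133)),('fb',(222,132)),('spray',(120,178)),('talc',(425,167)),('jar',(304,118))):print(n,onz('top',px,{'f':100,'s':100,'t':90,'j':45}[n[0]]).round())
```

```text
[[509.5 321.5  25.3]
 [518.3 296.7  26.2]
 [526.7 272.2  25.8]
 [534.3 246.4  28.2]
 [459.7 305.3  25.7]
 [468.5 280.   25.9]
 [477.1 255.6  25.7]
 [484.4 230.1  26.9]]
c [497.32475539 275.96751218  26.2101342 ]
top z36 [494.83686508 274.15993356  36.        ] side z36 [496.75825866 262.09617723  36.        ]
case y yaw 108.69037905019019
pull (array([ 608.3657691 , -167.64861276,   98.37975252]), np.float64(1.1538344253480346))
holes [(array([ 565.39282194, -137.69115432,   99.97309625]), np.float64(1.2865252675217975)), (array([ 576.91290416, -209.11843601,   99.05192234]), np.float64(0.6143547677499583))]
bl [(array([538.20460021,  11.17270232,  95.46502602]), np.float64(0.41959198568754036)), (array([551.24768843, -61.53541934,  96.97502579]), np.float64(2.765382429131829))]
99.16199751244106 72.35618443853993
100.17009996808734
fa [706. 248. 100.]
fb [707. 153. 100.]
spray [574. 452. 100.]
talc [ 598. -450.   90.]
jar [767. -95.  45.]
```

Pull centre ≈ (608, -167.5, 98), rack yaw ≈ 9.5°, case centre ≈ (496.5, 275) with case x at 18.7°. Next I work out the hover move.

```bash
cat >> h.py <<'E'
PULL=np.array([608,-167.5,98.]);LED=np.array([518.7,-182.2,118.5])
def Rt(yaw,tilt):
    y,t=np.radians([yaw,tilt]);u=np.array([np.cos(y),np.sin(y),0]);k=np.array([0,0,1.])
    Y=np.cos(t)*u-np.sin(t)*k; Z=-np.sin(t)*u-np.cos(t)*k
    return np.c_[np.cross(Y,Z),Y,Z]
def delta(p,Rd,p0=None,R0=None):
    s=bot.get_state();p0=np.array(s['tcp_pos']) if p0 is None else p0;R0=R.from_quat(s['eef_rot']).as_matrix() if R0 is None else R0
    return np.r_[R0.T@(p-p0),R.from_matrix(R0.T@Rd).as_rotvec()]
np.set_printoptions(suppress=True,precision=3)
E
python3 - <<'E'
from h import *
Rd=Rt(9.5,28);p=PULL-90*Rd[:,2];print(p,delta(p,Rd))
E
```

```text
[ 649.673 -160.526  177.465] [-660.719 -542.92    65.045    0.445    0.246    0.982]
```

Request:
jog_arm([
  [50,-660,-543,40,0.445,0.246,0.982],
  [50,-660,-543,40,0.445,0.246,0.982],
  [50,-660,-543,40,0.445,0.246,0.982],
  [50,-660,-543,40,0.445,0.246,0.982],
  [50,-660,-543,40,0.445,0.246,0.982],
  [50,-660,-543,40,0.445,0.246,0.982],
  [50,-660,-543,40,0.445,0.246,0.982],
  [50,-660,-543,40,0.445,0.246,0.982],
  [50,-660,-543,40,0.445,0.246,0.982],
  [50,-660,-543,40,0.445,0.246,0.982],
  [50,-660,-543,40,0.445,0.246,0.982],
  [50,-660,-543,40,0.445,0.246,0.982],
])

```text
t: 1.3
tcp_pos: [531.7, 65.0, 213.8]
eef_rot: [0.627, 0.741, -0.184, -0.157]
ft_force: [1.1, 0.9, -1.0]
finger_gap: 50.1
finger_force: 0.0
```

Run:
```python
from h import *
Rd=Rt(9.5,28);p=PULL-70*Rd[:,2];s=bot.get_state();print(s['tcp_pos'],s['qpos'],delta(p,Rd))
```

```text
[531.743  65.033 213.782] [-0.311  0.724  0.275  1.429 -0.132  1.501  0.151] [-242.063   86.571   14.563    0.      -0.002    0.001]
```

Request:
jog_arm([
  [40,-120,43,-5,0,0,0],
  [40,-242,86,0,0,0,0],
  [40,-242,86,0,0,0,0],
  [40,-242,86,0,0,0,0],
  [40,-242,86,0,0,0,0],
  [40,-242,86,0,0,0,0],
  [40,-242,86,0,0,0,0],
])

```text
t: 2.0
tcp_pos: [645.3, -161.6, 171.7]
eef_rot: [0.628, 0.739, -0.185, -0.158]
ft_force: [0.3, 0.5, 0.8]
finger_gap: 40.2
finger_force: 0.0
```

Run:
```python
from h import *
Rd=Rt(9.5,28);p=PULL-40*Rd[:,2];s=bot.get_state();print(s['tcp_pos'],s['qpos'],delta(p,Rd))
t=shot('top');si=shot('side')
print(proj('top',[s['tcp_pos'],PULL]),proj('side',[s['tcp_pos'],PULL]))
o=np.hstack([cv2.resize(t[110:220,280:410],(400,338)),cv2.resize(si[170:280,290:420],(400,338))])
cv2.imwrite('pics/c2.png',o[:,:,::-1])
```

```text
[ 645.282 -161.627  171.693] [ 0.03   0.973  0.306  1.007 -0.057  1.641  0.436] [ 0.227  1.362 42.783 -0.002 -0.003 -0.003]
[[332.715 144.063]
 [331.703 163.556]] [[362.451 225.704]
 [344.682 252.75 ]]
```

View pics/c2.png

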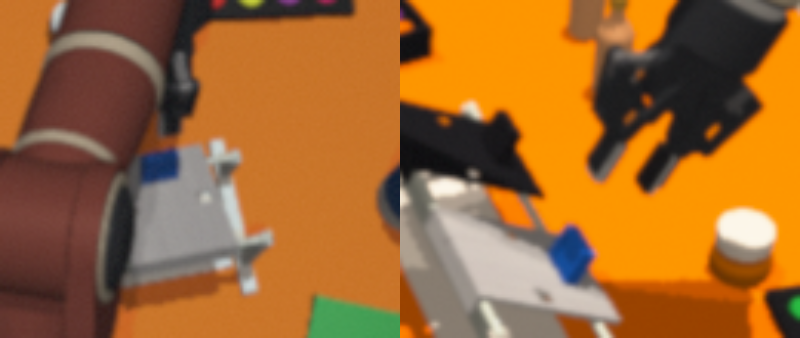

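The side view shows the two open fingers at crop (597,178) and (655,188), lined up with the blue pull at (573,253). The talc can and jar are clear, so I approach along the tool axis.

Request:
jog_arm([
  [40,0,1.4,25,0,0,0],
  [40,0,1.4,50,0,0,0],
  [40,0,1.4,65,0,0,0],
  [40,0,1.4,75,0,0,0],
  [40,0,1.4,82,0,0,0],
  [40,0,1.4,82,0,0,0],
])

```text
t: 2.7
tcp_pos: [609.3, -164.2, 100.4]
eef_rot: [0.626, 0.741, -0.184, -0.157]
ft_force: [0.6, -0.1, 0.5]
finger_gap: 40.2
finger_force: 0.0
```

Run:
```python
from h import *
Rd=Rt(9.5,28);s=bot.get_state();print(s['tcp_pos'],s['ft_force'],delta(PULL,Rd))
si=shot('side');print(proj('side',[s['tcp_pos'],PULL]))
cv2.imwrite('pics/c3.png',cv2.resize(si[200:300,290:410],(720,600),interpolation=cv2.INTER_CUBIC)[:,:,::-1])
```

```text
[ 609.266 -164.162  100.409] [ 0.598 -0.067  0.455] [-3.087 -0.467  2.967  0.001 -0.002  0.002]
[[344.978 250.981]
 [344.682 252.75 ]]
```

View pics/c3.png

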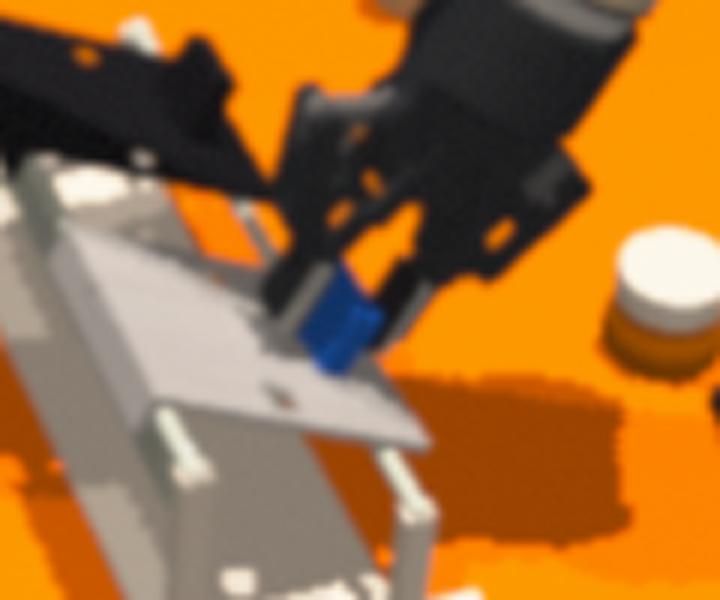

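The pull at crop (340,320) stands between the pads. I shift 3 mm sideways and close.

Request:
jog_arm([
  [40,-3,0,1.5,0,0,0],
  [40,-3,0,1.5,0,0,0],
  [8,-3,0,1.5,0,0,0],
  [8,-3,0,1.5,0,0,0],
  [8,-3,0,1.5,0,0,0],
  [8,-3,0,1.5,0,0,0],
  [8,-3,0,1.5,0,0,0],
  [8,-3,0,1.5,0,0,0],
])

```text
t: 3.55
tcp_pos: [608.5, -169.0, 100.1]
eef_rot: [0.627, 0.74, -0.185, -0.157]
ft_force: [-3.4, -0.1, 5.4]
finger_gap: 11.4
finger_force: 60.7
```

Run:
```python
from h import *
s=bot.get_state();p0=np.array(s['tcp_pos']);R0=R.from_quat(s['eef_rot']).as_matrix();print(p0,s['ft_force'],s['moment'],s['finger_gap'],s['finger_force'])
# swing about ledge axis; tool tilt 28 -> 0, constant offsets in plate frame from nominal geometry
Rn=Rt(9.5,28);off=Rn.T@(LED-PULL)
print('off tool',off,'nominal (-y 89? , z 24)')
off=np.array([0,-89,24.])  # ledge axis seen from pull centre in tool axes (TCP there)
off[2]+=(Rn.T@(PULL-p0))[2]; print(off)
for a in range(4,33,4):
    # rotate raising far end: about tool x
    Q=R.from_rotvec([np.radians(a),0,0]); 
    for sg in(1,-1):
        Q=R.from_rotvec([sg*np.radians(a),0,0]);d=off-Q.apply(off)
        if (R0@d)[2]>0: print(a,sg,np.r_[d,sg*np.radians(a)],(R0@d))
```

```text
[ 608.457 -169.047  100.054] [-3.392 -0.131  5.398] [0.03  0.621 0.201] 11.354250518009286 60.68900763988495
off tool [  0.24  -89.532  24.387] nominal (-y 89? , z 24)
[  0.    -89.     25.905]
4 -1 [ 0.    -2.024 -6.145 -0.07 ] [1.092 0.176 6.375]
8 -1 [  0.     -4.471 -12.134  -0.14 ] [ 1.743  0.278 12.811]
12 -1 [  0.     -7.331 -17.938  -0.209] [ 1.95   0.305 19.277]
16 -1 [  0.    -10.588 -23.528  -0.279] [ 1.711  0.258 25.743]
20 -1 [  0.    -14.227 -28.878  -0.349] [ 1.027  0.137 32.175]
24 -1 [  0.    -18.231 -33.96   -0.419] [-0.097 -0.057 38.544]
28 -1 [  0.    -22.579 -38.751  -0.489] [-1.656 -0.325 44.817]
32 -1 [  0.    -27.251 -43.226  -0.559] [-3.644 -0.664 50.965]
```

Request:
jog_arm([
  [8,0,-1.0,-3.1,-0.035,0,0],
  [8,0,-2.0,-6.1,-0.07,0,0],
  [8,0,-3.2,-9.2,-0.105,0,0],
  [8,0,-4.5,-12.1,-0.14,0,0],
  [8,0,-5.9,-15.1,-0.175,0,0],
  [8,0,-7.3,-17.9,-0.209,0,0],
  [8,0,-10.6,-23.5,-0.279,0,0],
  [8,0,-14.2,-28.9,-0.349,0,0],
  [8,0,-18.2,-34.0,-0.419,0,0],
  [8,0,-20.4,-36.4,-0.454,0,0],
  [8,0,-22.6,-38.8,-0.489,0,0],
  [8,0,-22.6,-38.8,-0.489,0,0],
])

```text
t: 4.75
tcp_pos: [607.5, -169.5, 144.7]
eef_rot: [0.647, 0.763, 0.002, 0.001]
ft_force: [-0.3, -1.5, 0.4]
finger_gap: 11.3
finger_force: 60.2
```

Run:
```python
from h import *
s=bot.get_state();R0=R.from_quat(s['eef_rot']).as_matrix();print(s['tcp_pos'],s['ft_force'],s['moment'],s['finger_gap'],s['finger_force'],R0)
si=shot('side')
cv2.imwrite('pics/c4.png',cv2.resize(si[190:310,270:414],(720,600),interpolation=cv2.INTER_CUBIC)[:,:,::-1])
```

```text
[ 607.495 -169.503  144.692] [-0.324 -1.454  0.372] [-0.126  0.168  0.109] 11.324237307310494 60.19554376602173 [[-0.163  0.987  0.003]
 [ 0.987  0.163  0.001]
 [ 0.001  0.004 -1.   ]]
```

View pics/c4.png

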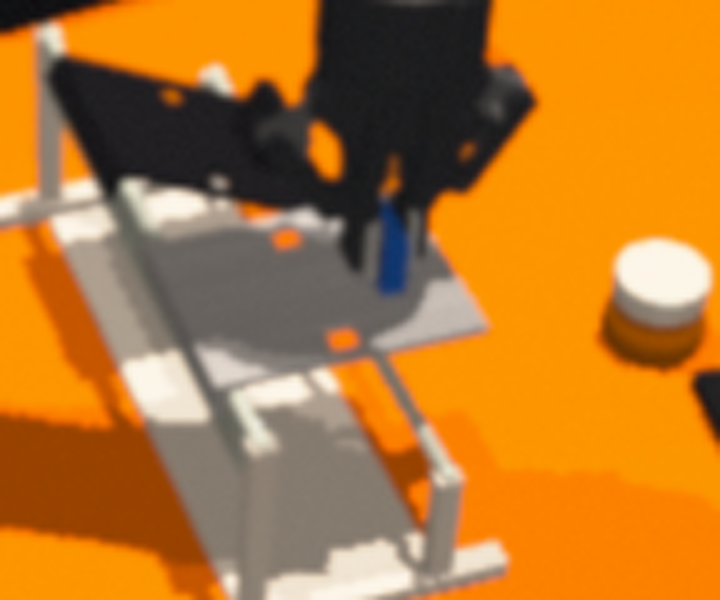

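The picture shows the plate level, with holes at crop (287,240) and (343,340) and the lip along the ledge. The black plate is undisturbed. Lifting straight up.

Request:
jog_arm([
  [8,0,0,-6,0,0,0],
  [8,0,0,-14,0,0,0],
  [8,0,0,-24,0,0,0],
  [8,0,0,-38,0,0,0],
  [8,0,0,-55,0,0,0],
  [8,0,0,-75,0,0,0],
  [8,0,0,-90,0,0,0],
  [8,0,0,-90,0,0,0],
])

```text
t: 5.6
tcp_pos: [609.2, -169.5, 237.6]
eef_rot: [0.646, 0.763, 0.002, 0.003]
ft_force: [-0.2, 0.3, -2.5]
finger_gap: 11.3
finger_force: 59.7
```

Run:
```python
from h import *
s=bot.get_state();p0=np.array(s['tcp_pos']);print(p0,s['ft_force'],s['finger_gap'],s['finger_force'])
Rd=Rt(18.7,0)
# pull is at plate x=-32 -> centre + 32*u ; slightly above case
u=np.array([np.cos(np.radians(18.7)),np.sin(np.radians(18.7)),0])
tgt=np.array([496.5,275,0])+32*u;tgt[2]=p0[2]-60;print(tgt,delta(tgt,Rd),delta(tgt+[0,0,60],Rd))
```

```text
[ 609.207 -169.522  237.626] [-0.184  0.315 -2.528] 11.26616226789544 59.69338417053223
[526.811 285.26  177.626] [462.221  -6.561  59.364   0.007   0.002  -0.16 ] [462.144  -6.104  -0.634   0.007   0.002  -0.16 ]
```

Request:
jog_arm([
  [8,20,0,0,0,0,-0.01],
  [8,55,-1,0,0,0,-0.02],
  [8,97,-1,0,0,0,-0.04],
  [8,142,-2,0,0,0,-0.05],
  [8,187,-3,0,0,0,-0.07],
  [8,232,-3,0,0,0,-0.08],
  [8,277,-4,0,0,0,-0.1],
  [8,322,-5,0,0,0,-0.12],
  [8,367,-5,0,0,0,-0.13],
  [8,410,-6,10,0.003,0,-0.15],
  [8,445,-6,25,0.005,0,-0.16],
  [8,462,-6,40,0.007,0.002,-0.16],
])

```text
t: 6.8
tcp_pos: [523.1, 291.2, 193.8]
eef_rot: [0.58, 0.814, -0.0, -0.005]
ft_force: [-1.3, 0.3, -2.7]
finger_gap: 11.0
finger_force: 59.7
```

Request:
jog_arm([
  [8,0,0,20,0,0,0],
  [8,0,0,40,0,0,0],
  [8,0,0,50,0,0,0],
  [8,0,0,50,0,0,0],
  [8,0,0,50,0,0,0],
])

```text
t: 7.3
tcp_pos: [525.6, 285.3, 145.1]
eef_rot: [0.583, 0.812, -0.001, -0.003]
ft_force: [0.7, -0.2, -1.6]
finger_gap: 11.1
finger_force: 59.7
```

Run:
```python
from h import *
s=bot.get_state();p0=np.array(s['tcp_pos']);print(s['t'],p0,s['ft_force'],s['finger_gap'],R.from_quat(s['eef_rot']).as_matrix())
t=shot('top');si=shot('side')
o=np.hstack([cv2.resize(t[165:255,135:235],(400,360),interpolation=cv2.INTER_CUBIC),cv2.resize(si[115:205,230:330],(400,360),interpolation=cv2.INTER_CUBIC)])
cv2.imwrite('pics/c5.png',o[:,:,::-1])
```

```text
7.3 [525.59  285.333 145.141] [ 0.682 -0.176 -1.562] 11.068274695968995 [[-0.319  0.948 -0.006]
 [ 0.948  0.319  0.002]
 [ 0.004 -0.005 -1.   ]]
```

View pics/c5.png

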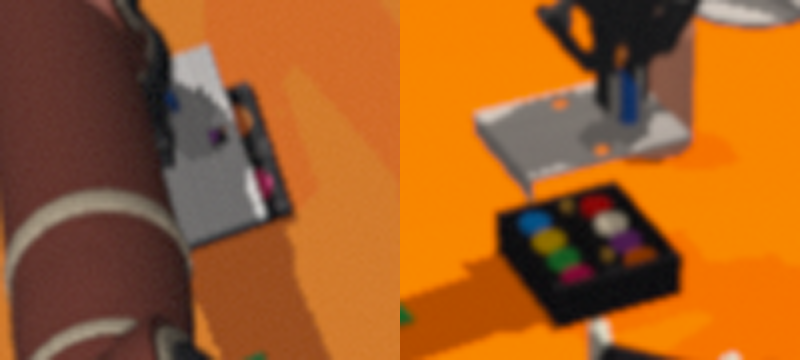

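Left: hole at crop (216,136). Right: holes at (560,104) and (603,150), with brass pins at (567,205) and (607,255). I compute the error between holes and pins.

Run:
```python
from h import *
m=lambda u,v,ox,oy:((u+.5)/4-.5+ox,(v+.5)/4-.5+oy)
hs=[m(160,104,230,115),m(203,150,230,115)];ht=m(216,136,135,165)
print('hole- tri',tri('top',ht,'side',hs[1]))
zc=125.5
H=[onz('side',p,zc+1) for p in hs];print('holes side',H,'mid',np.mean(H,0),'top',onz('top',ht,zc+1))
s=bot.get_state();Rm=R.from_quat(s['eef_rot']).as_matrix();p0=np.array(s['tcp_pos'])
u=Rm[:,1];print('centre by fk',p0-32*u)
pins=[m(167,205,230,115),m(207,255,230,115)]
P=[onz('side',p,42) for p in pins];print('pins side',P,np.mean(P,0))
C=lambda u,v:((u-300+.5)/5-.5+245,(v-290+.5)/5-.5+155)
P=[onz('side',C(*p),42) for p in((433,346),(485,407))];print('pins side1',P,np.mean(P,0))
# precise pin search in first side image / top image: project and print neighbourhood hue later
for c in([496.5,275],[497.3,276]):
    y=np.array([np.cos(np.radians(108.7)),np.sin(np.radians(108.7))])
    W=[np.r_[np.array(c)+k*36*y,42] for k in(1,-1)];print(proj('side',W),proj('top',W))
```

```text
hole- tri (array([506.252, 244.851, 124.489]), np.float64(2.1891789581287413))
holes side [array([483.077, 309.574, 126.5  ]), array([506.993, 241.987, 126.5  ])] mid [495.035 275.781 126.5  ] top [504.785 244.483 126.5  ]
centre by fk [495.537 275.638 146.002]
pins side [array([485.814, 300.597,  42.   ]), array([507.931, 230.633,  42.   ])] [496.873 265.615  42.   ]
pins side1 [array([485.328, 301.078,  42.   ]), array([508.83 , 232.459,  42.   ])] [497.079 266.768  42.   ]
[[270.796 164.366]
 [280.986 176.402]] [[171.873 210.308]
 [194.535 202.366]]
[[271.02  164.168]
 [281.211 176.191]] [[171.546 210.049]
 [194.206 202.108]]
```

Run:
```python
from h import *
t=cv2.imread('pics/top1.png').astype(int);s=cv2.imread('pics/side1.png').astype(int)
for n,im,cs in(('top',t,((172,210),(194,202))),('side',s,((271,166),(281,178)))):
    for x,y in cs:
        w=(im[y-3:y+4,x-4:x+5,2]-im[y-3:y+4,x-4:x+5,0]);print(n,(x,y));print(w)
# case outline in both
for n,im,(x0,y0,x1,y1) in(('top',t,(158,180,212,235)),('side',s,(245,155,305,200))):
    c=im[y0:y1,x0:x1].astype(np.uint8);h=cv2.cvtColor(c,cv2.COLOR_BGR2HSV)
    m=255-cv2.inRange(h,(5,150,100),(20,255,255));m=cv2.morphologyEx(m,cv2.MORPH_CLOSE,np.ones((5,5)))
    k=max(cv2.findContours(m,0,1)[0],key=cv2.contourArea);p=cv2.approxPolyDP(cv2.convexHull(k),2,True)[:,0]+[x0,y0]
    for q in p: print(n,q,onz(n,tuple(map(float,q)),36).round(1))
```

```text
top (172, 210)
[[81 90 84 65 28  6  2  2  2]
 [28 30 28 15  5  0  2  1  3]
 [-1  2 -1  3  9 10  2  2  0]
 [ 1  0  3  7 20 15  4  2 -1]
 [ 3  2  4 13 25 23  3  3  1]
 [ 1  1  3 10 17 11  6  0  0]
 [ 0  2  1  5  4  4  3 -1  3]]
top (194, 202)
[[ 5 26 52 66 61 43 20  1  0]
 [ 0  4 10 17 16  9  3  0  2]
 [ 1  1  1  3 10  8  3 -1  1]
 [ 3  2  1  8 15 20 10  2  0]
 [ 3  0  3  7 22 31 16  3  1]
 [ 2  3  4  5 18 27 13  1  1]
 [ 1  0  3  1  6 10  5  1 -2]]
side (271, 166)
[[ 228  213  200  187  150  120   96   71   59]
 [ 152  111   90   85   75   60   40   38   89]
 [  54   33   32   57   77   69   45   58  135]
 [   5    3   22   60   78   72   43   56  131]
 [ -17   -2   15   41   57   53   31   38   95]
 [ -59  -18    3   17   26   23   12   16   51]
 [-104  -38   -2    2    5    5    3    6   19]]
side (281, 178)
[[ 1  2  3  7  8  3 -1 -2 -3]
 [ 1  2  9 26 32 19  5 -1  0]
 [ 1  2 14 42 64 53 23  4 16]
 [-1  1 14 47 75 72 43 12 52]
 [ 2  2 13 40 59 63 36 14 68]
 [24  9  5 19 33 30 18  7 50]
 [66 32  9  4  8  8  4  3 20]]
top [196 186] [559.3 237.8  36. ]
top [207 218] [461.  203.9  36. ]
top [171 229] [429.3 312.2  36. ]
top [162 197] [527.1 341.2  36. ]
side [283 161] [525.6 331.7  36. ]
side [299 179] [560.5 228.9  36. ]
side [299 187] [554.5 189.   36. ]
side [282 199] [498.2 138.3  36. ]
side [268 195] [460.8 162.3  36. ]
side [257 181] [435.7 235.4  36. ]
side [255 168] [435.7 304.7  36. ]
```

Run:
```python
from h import *
A=tri('top',(172.2,210.8),'side',(271.1,165.8));B=tri('top',(194.8,202.9),'side',(281.2,177.8));print(A,B,(A[0]+B[0])/2,np.linalg.norm(A[0]-B[0]))
d=A[0]-B[0];print(np.degrees(np.arctan2(d[1],d[0])))
T=[onz('top',p,40) for p in((172.2,210.8),(194.8,202.9))];print(T,np.mean(T,0))
```

```text
(array([485.06 , 309.266,  36.412]), np.float64(1.5244145540295118)) (array([507.977, 240.926,  36.739]), np.float64(1.3695772270202582)) [496.519 275.096  36.576] 72.0802047469072
108.53792678516902
[array([483.751, 308.499,  40.   ]), array([506.738, 240.399,  40.   ])] [495.244 274.449  40.   ]
```

Request:
jog_arm([
  [8,-1.6,0.3,20,0,0,0],
  [8,-1.6,0.3,40,0,0,0],
  [8,-1.6,0.3,55,0,0,0],
  [8,-1.6,0.3,67,0,0,0],
  [8,-1.6,0.3,67,0,0,0],
  [8,-1.6,0.3,67,0,0,0],
])

```text
t: 8.0
tcp_pos: [525.9, 284.8, 78.4]
eef_rot: [0.583, 0.812, -0.0, -0.003]
ft_force: [0.1, 1.2, -2.9]
finger_gap: 10.8
finger_force: 59.7
```

Run:
```python
from h import *
s=bot.get_state();p0=np.array(s['tcp_pos']);Rm=R.from_quat(s['eef_rot']).as_matrix();print(s['t'],p0,p0-32*Rm[:,1],s['ft_force'],np.degrees(np.arctan2(Rm[1,1],Rm[0,1])))
t=shot('top');si=shot('side','side_low.png')
o=np.hstack([cv2.resize(si[140:200,240:305],(520,480),interpolation=cv2.INTER_CUBIC),cv2.resize(t[180:230,165:200],(280,400),interpolation=cv2.INTER_CUBIC)[:,:][:400].copy() if 0 else np.vstack([cv2.resize(t[180:235,165:213],(280,321),interpolation=cv2.INTER_CUBIC),np.zeros((159,280,3),np.uint8)])])
cv2.imwrite('pics/c6.png',o[:,:,::-1])
z=p0[2]-20
c=p0-32*Rm[:,1];y=Rm[:,0]
for k in(1,-1): print('hole pred',proj('side',[np.r_[(c+36*k*y)[:2],z+1]]),'pin',k)
```

```text
8.0 [525.855 284.848  78.405] [495.54  274.604  78.535] [ 0.106  1.163 -2.894] 18.671381983683496
hole pred [[270.397 159.697]] pin 1
hole pred [[280.633 171.666]] pin -1
```

View pics/c6.png

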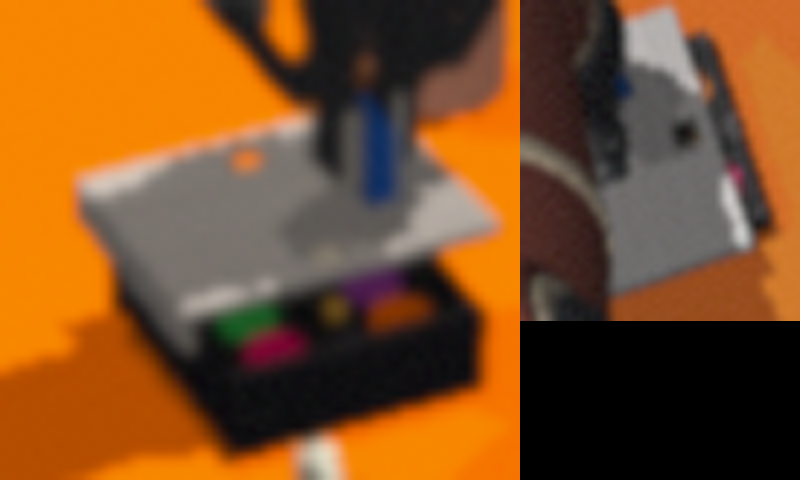

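Run:
```python
from h import *
t=bot.grab_frame('top').astype(int)
c=t[197:208,187:200];print(c.sum(2)//3);print((c[:,:,0]-c[:,:,2]))
g=c.sum(2)/3;w=np.clip(110-g,0,None)
w[:2]=0
ys,xs=np.mgrid[197:208,187:200];print((w*xs).sum()/w.sum(),(w*ys).sum()/w.sum())
for P in([507.5,241,37],[507.5,241,59.4],[507,240.5,59.4]):print(P,proj('top',P))
```

```text
[[ 86  88  88  85  87  94 102 107 109 102  73  56  56]
 [ 87  87  88  87  87 100 105 105 105  96  69  55  56]
 [ 87  87  87  87  90  99  99  97 103  99  75  54  57]
 [ 86  86  88  84  80  78  74  76  94 102  85  57  60]
 [ 86  87  86  81  62  48  44  54  84 104  98  72  61]
 [ 85  87  84  78  49  26  26  43  74 102 100  80  64]
 [ 86  87  87  79  53  30  30  48  73  99 103  87  59]
 [ 87  86  85  83  67  47  49  62  82 100 107  94  61]
 [ 85  87  88  87  79  72  76  83  96 105 110  97  66]
 [ 87  89  90  91  91  90  95  99 102 108 108 102  84]
 [ 90  91  96 100 101 102 107 106 106 107 108 107  95]]
[[ 2  1  2  2  1  3  4  3 11 24 28  7 -1]
 [ 1  2  2  3  3  2  3  4  4  6  7  2  0]
 [ 3  2  2  1  2  2  2  2  3  2  3  1  1]
 [ 2  2  2  2  2  1  3  2  3  2  2  0  1]
 [ 2  2  3  0  1  1  2  6  4  4  2  1  2]
 [ 2  3  2  0  1 -1  8 10  8  3  2  1  2]
 [ 2  3  2  3  0  2  8 13 12  6  5  2  2]
 [ 2  1  2  2  0  0  1  9  9  6  2  3  0]
 [ 2  2  2  2  1  1  2  3  3  3  3  3  0]
 [ 2  0  1  2  1  1  2  2  2  3  2  1  1]
 [ 2  2  3  3  4  4  3  2  4  2  2  2  6]]
192.99097491866937 202.4392905866303
[507.5, 241, 37] [[194.757 202.815]]
[507.5, 241, 59.4] [[193.591 201.587]]
[507, 240.5, 59.4] [[193.757 201.75 ]]
```

Run:
```python
from h import *
for z in(37,41,59.4):
  for n in('side','top'):print(z,n,proj(n,[[485,309.2,z],[507.9,241,z]]).ravel())
print(proj('side',[[508.9,241,59.4],[507.9,242,59.4]]).ravel(),proj('top',[[508.9,241,59.4],[507.9,242,59.4]]).ravel())
# side refine holes
si=bot.grab_frame('side').astype(int)
c=si[166:178,275:288];print(c.sum(2)//3);print(c[:,:,0]-c[:,:,2])
c=si[155:165,265:277];print(c[:,:,0]-c[:,:,2])
```

```text
37 side [270.837 165.704 280.946 177.764]
37 top [172.177 210.538 194.758 202.684]
41 side [270.813 164.619 280.937 176.663]
41 top [171.907 210.343 194.553 202.467]
59.4 side [270.701 159.587 280.894 171.551]
59.4 top [170.648 209.433 193.592 201.453]
[281.229 171.525 280.852 171.361] [193.595 201.121 193.256 201.459]
[[113 106  98  93  90  90  90  90  89  89  86  83  84]
 [106  97  91  90  90  88  90  90  89  90  89  89  89]
 [ 99  92  90  91  89  89  90  90  89  90  90  90  89]
 [ 99  93  91  90  91  92  95  92  92  92  93  93  95]
 [107  98  93  93  98 102 102  98  99 103 104 104 113]
 [112 103  97  99 106 113 114 108 106 110 111 112 118]
 [114 110 106 107 112 117 118 114 110 108 108 109 108]
 [115 113 112 112 113 113 110 107 102  99  94  92  88]
 [114 112 109 106 102  98  90  86  84  80  77  72  70]
 [106 100  94  85  77  69  61  60  63  64  63  63  60]
 [ 82  72  65  56  48  45  45  48  54  56  59  60  62]
 [ 48  38  30  27  27  40  53  57  53  51  55  63  67]]
[[12 11  9  9 10  9  7  8  9  7  2 -3 -1]
 [10  9  9  9  8  8  9  9  8  9  8  7  7]
 [10  9  9  8  8  8  9  9  8  9  9
[... 197 characters left out ...]
5 13  9  9  7  6  6]
 [11 11 10  9 10 10  9  7  5  3  1  1  1]
 [11  9  9  8  8  8  7  4  2  0  0 -2  0]
 [ 7  6  6  4  7 16 23 17  6 -2 -1  4 15]
 [ 4  3  3  3 13 39 56 49 22  3  5 28 52]]
[[248 248 248 247 247 217 195 176 154 122  96  82]
 [247 218 193 175 161 141 117 103  86  59  40  32]
 [170 142 116 103  93  80  58  40  30  21  16  16]
 [ 99  75  53  46  58  74  70  45  21  14  12  12]
 [ 32  26  23  44 103 146 142  89  36  15  11  11]
 [ 12  13  16  44 108 144 125  74  29  13  12  11]
 [ 13  12  13  24  55  72  57  31  16  12  11  11]
 [ 13  11  12  13  20  23  18  14  12  12  12  12]
 [ 11  12  11  12  11  12  12  12  12  12  13  12]
 [ 11  12  12  12  12  12  12  11  12  12  11  13]]
```

Request:
jog_arm([
  [8,-2.1,1.2,0,0,0,0],
  [8,-2.1,1.2,4,0,0,0],
  [8,-2.1,1.2,7,0,0,0],
  [8,-2.1,1.2,7,0,0,0],
  [8,-2.1,1.2,7,0,0,0],
])

```text
t: 8.7
tcp_pos: [526.8, 283.0, 70.4]
eef_rot: [0.583, 0.813, -0.001, -0.003]
ft_force: [0.1, 0.0, -2.4]
finger_gap: 10.9
finger_force: 59.8
```

Run:
```python
from h import *
s=bot.get_state();p0=np.array(s['tcp_pos']);Rm=R.from_quat(s['eef_rot']).as_matrix();print(s['t'],p0,p0-32*Rm[:,1],s['ft_force'])
t=bot.grab_frame('top').astype(int)
c=t[197:208,187:200];print(c.sum(2)//3);print((c[:,:,0]-c[:,:,2]))
si=bot.grab_frame('side').astype(int)
c=si[168:180,275:288];print(c[:,:,0]-c[:,:,2])
c=si[157:168,265:277];print(c[:,:,0]-c[:,:,2])
print(proj('side',[[485,309.2,52.4],[507.9,241,52.4]]).ravel(),proj('top',[507.9,241,52.4]))
```

```text
8.7 [526.818 283.041  70.444] [496.505 272.79   70.636] [ 0.077  0.012 -2.442]
[[ 87  86  87  87  86  85  89  98 108 116 103  67  54]
 [ 86  86  87  88  87  90  96 105 106 106 100  73  57]
 [ 87  87  87  89  89  93  96 102  99 106 104  89  66]
 [ 86  86  87  88  88  83  77  79  83  94 107  96  73]
 [ 86  85  86  86  81  66  52  50  58  83 103  98  76]
 [ 86  87  87  86  78  52  31  35  43  72  99 103  90]
 [ 88  86  86  86  81  57  35  37  51  70  97 106  95]
 [ 88  86  85  87  83  67  48  51  69  86 100 106  96]
 [ 87  86  87  86  86  81  73  74  86 101 106 108  99]
 [ 87  86  85  85  88  89  89  98 101 106 109 108 102]
 [ 91  86  89  89  93  99 102 104 108 108 108 105 105]]
[[ 1  3  3  1  2  2  1  3  1  6 10  5 -2]
 [ 2  2  2  1  1  1  3  2  3  2  3  3 -1]
 [ 1  2  3  2  1  2  1  2  2  3  2  3  0]
 [ 3  2  1  3  4  2  2  3  4  3  4  2  1]
 [ 1  1  0  1  2  2  2  6  6  4  3  2  1]
 [ 2  1  2  1 -1  2  4 13 13  6  3  2  2]
 [ 2  2  2  3  1  0  5 19 21 10  2  3  0]
 [ 2  2  2  2  2  0  3 10 12  6  4  2  2]
 [ 1  1  1  1  2  2  2  4  5  3  4  2  2]
 [ 3  3  3  2  1  2  0  2  2  3  4  2
[... 624 characters left out ...]
 43  49  33   9  19  61  98]
 [  8   7   5   5  10  31  51  54  36  12  32  84 121]]
[[248 248 248 248 248 248 247 231 198 174 152 124]
 [248 247 247 246 239 218 183 155 121  95  80  64]
 [215 192 175 163 149 132 110  88  61  40  31  26]
 [139 116 102  91  76  63  56  44  26  16  14  14]
 [ 74  51  37  44  75  99 101  72  34  16  12  12]
 [ 25  19  18  47 112 156 140  90  40  16  12  10]
 [ 13  12  15  37  82 106  89  54  28  14  11  11]
 [ 12  12  13  17  29  35  29  20  14  12  11  11]
 [ 11  11  11  11  12  12  12  13  11  10  11  12]
 [ 11  11  11  12  11  12  11  11  11  11  11  12]
 [ 12  11  12  11  10  11  12  11  11  11  11  11]]
[270.744 161.509 280.91  173.504] [[193.961 201.842]]
```

Request:
jog_arm([
  [8,-0.9,1.5,0,0,0,0],
  [8,-0.9,1.5,0,0,0,0],
  [8,-0.9,1.5,2,0,0,0],
  [8,-0.9,1.5,4,0,0,0],
  [8,-0.9,1.5,4,0,0,0],
])

```text
t: 9.3
tcp_pos: [528.4, 282.6, 66.3]
eef_rot: [0.583, 0.812, -0.001, -0.003]
ft_force: [-0.7, 0.7, -2.6]
finger_gap: 10.6
finger_force: 59.8
```

Run:
```python
from h import *
s=bot.get_state();p0=np.array(s['tcp_pos']);Rm=R.from_quat(s['eef_rot']).as_matrix();print(s['t'],p0,p0-32*Rm[:,1],s['ft_force'],s['moment'])
t=bot.grab_frame('top').astype(int)
c=t[197:208,187:200];print(c.sum(2)//3);print((c[:,:,0]-c[:,:,2]))
si=bot.grab_frame('side').astype(int)
c=si[157:168,265:277];print(c[:,:,0]-c[:,:,2])
print(proj('side',[[485,309.2,48.4],[507.9,241,48.4]]).ravel(),proj('top',[507.9,241,48.4]))
```

```text
9.3 [528.35  282.572  66.295] [498.037 272.322  66.497] [-0.732  0.716 -2.635] [ 0.023 -0.109 -0.032]
[[ 87  86  86  87  86  86  92  99 107 106 103  85  61]
 [ 85  87  88  89  88  87  98 105 106 105 109  98  67]
 [ 86  84  85  88  88  88  99 101  95  99 106 102  75]
 [ 87  87  87  87  86  82  81  74  74  86 104 103  88]
 [ 87  85  87  87  83  68  51  44  46  72 100 103  91]
 [ 86  86  87  87  81  63  38  32  40  57  88 102  93]
 [ 88  87  86  86  84  70  44  36  46  59  84 103 100]
 [ 87  86  87  87  87  77  56  54  66  80  93 107 104]
 [ 88  86  87  85  86  84  76  79  84  98 105 109 104]
 [ 92  88  86  86  88  88  92  96  99 106 108 107 107]
 [ 97  91  90  90  97  99 101 104 106 107 107 108 108]]
[[ 2  2  3  1  2  3  3  2  3  4  3  3  0]
 [ 2  2  1  2  3  1  3  2  2  2  2  2  0]
 [ 2  1  2  2  0  2  2  3  3  2  2  2  0]
 [ 1  1  1  2  0  0  1  3  1  1  3  1  1]
 [ 1  0  2  2  1  2  3  5  4  2  3  3  3]
 [ 3  2  3  2  1  2  3 12 15  5  2  0  2]
 [ 2  3  2  2  2  3  4 19 24 10  4  3  2]
 [ 2  3  2  3  2  1  1 12 14  7  5  3  2]
 [ 2  1  2  2  1  1  1  4  5  3  2  2  2]
 [ 3  2  3  1  2  2  3  4  2  2  3  3  3]
 [ 2  0  2  2  3  3  3  3  2  3  2  2  3]]
[[248 248 248 248 248 248 248 248 248 248 245 232]
 [248 248 248 248 248 248 248 247 240 199 181 157]
 [248 248 248 247 247 245 223 185 156 122 100  84]
 [247 229 220 202 178 160 139 112  87  60  41  33]
 [169 147 134 120 102  81  57  41  31  21  15  13]
 [ 97  76  55  40  36  36  29  24  20  13  11  10]
 [ 31  24  19  14  14  21  22  20  16  11  11  11]
 [ 12  12  12  12  12  12  11  11  12  11  11  11]
 [ 11  12  12  13  12  11   9  10  10  11  11  11]
 [ 12  11  11  12  11  11  12  11  11  12  11  12]
 [ 11  12  10  11  11  10  12  11  11  12  11  12]]
[270.768 162.603 280.919 174.616] [[194.169 202.063]]
```

Request:
jog_arm([
  [8,-0.3,0.6,1,0,0,0],
  [8,-0.3,0.6,2,0,0,0],
  [8,-0.3,0.6,3,0,0,0],
  [8,-0.3,0.6,3,0,0,0],
])

```text
t: 9.8
tcp_pos: [529.2, 282.5, 63.5]
eef_rot: [0.583, 0.812, -0.001, -0.003]
ft_force: [-0.2, 0.4, -2.1]
finger_gap: 10.9
finger_force: 59.8
```

Run:
```python
from h import *
s=bot.get_state();p0=np.array(s['tcp_pos']);Rm=R.from_quat(s['eef_rot']).as_matrix();print(s['t'],p0,p0-32*Rm[:,1],s['ft_force'],s['moment'])
t=shot('top');si=shot('side')
o=np.hstack([cv2.resize(si[140:200,240:305],(455,420),interpolation=cv2.INTER_CUBIC),cv2.resize(t[190:215,180:200],(336,420),interpolation=cv2.INTER_CUBIC)])
cv2.imwrite('pics/c7.png',o[:,:,::-1])
```

```text
9.8 [529.205 282.534  63.5  ] [498.891 272.286  63.686] [-0.197  0.358 -2.095] [ 0.013 -0.079  0.022]
```

View pics/c7.png

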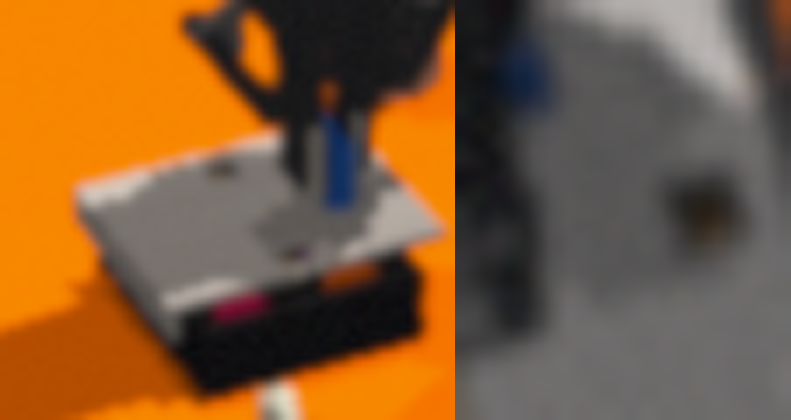

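The top crop shows the brass pin inside the hole, at (709,218) against a hole centre of (705,213). There is no contact yet, so I keep lowering.

Request:
jog_arm([
  [8,0,0,1,0,0,0],
  [8,0,0,2,0,0,0],
  [8,0,0,3,0,0,0],
  [8,0,0,3,0,0,0],
])

```text
t: 10.3
tcp_pos: [529.2, 282.5, 60.5]
eef_rot: [0.583, 0.812, -0.001, -0.003]
ft_force: [-0.4, 0.4, -3.2]
finger_gap: 10.7
finger_force: 59.8
```

Run:
```python
from h import *
s=bot.get_state();p0=np.array(s['tcp_pos']);print(p0,s['ft_force'],s['moment'])
t=bot.grab_frame('top').astype(int)
c=t[199:208,189:200];print(c.sum(2)//3);print((c[:,:,0]-c[:,:,2]))
si=bot.grab_frame('side').astype(int)
c=si[172:182,276:288];print(c.sum(2)//3);print(c[:,:,0]-c[:,:,2])
print(proj('side',[[485,309.2,42],[507.9,241,42]]).ravel(),proj('top',[507.9,241,42]))
```

```text
[529.183 282.542  60.513] [-0.353  0.41  -3.222] [-0.021 -0.067  0.02 ]
[[ 86  88  88  85  89  99  99  99 104 105  90]
 [ 87  89  88  83  80  78  75  79  99 105  94]
 [ 86  87  85  72  58  50  46  58  90 100  90]
 [ 87  86  85  71  46  32  32  49  78 103  96]
 [ 86  87  86  75  53  41  45  56  79 101 100]
 [ 86  87  87  81  64  55  60  74  92 104 103]
 [ 88  86  85  85  79  77  80  91 103 106 108]
 [ 87  87  89  92  97  99  98 102 107 108 106]
 [ 90  92  96 101 108 106 105 104 108 106 108]]
[[ 2  3  2  1  1  3  4  3  1  2  3]
 [ 1  3  2  1  2  2  2  1  1  2  2]
 [ 2  2  3  1  1  4  4  3  4  3  4]
 [ 3  2  0  1  3 13 17  5  3  3  2]
 [ 1  1  2  1  3 16 24 13  3  2  3]
 [ 2  3  2  2  2 12 14  7  2  3  2]
 [ 2  2  2  3  3  3  5  3  1  3  1]
 [ 2  1  1  2  4  1  2  2  3  3  2]
 [ 1  2  2  3  3  3  4  3  3  2  3]]
[[106  97  93  90  89  90  89  89  90  89  89  88]
 [ 99  92  89  89  89  89  89  90  91  89  89  90]
 [100  92  89  90  90  90  91  91  92  94  93  91]
 [108  99  92  90  91  89  88  89  96 102 102  98]
 [114 108  99  92  88  80  76  81  97 107 111 109]
 [116 113 108 103  93  82  82  86  99 110 113 111]
 [115 114 113 109 103 100 100 100 103 111 111 103]
 [114 114 112 111 106 102  98  95  89  91  91  83]
 [111 107 103  98  90  83  74  67  57  56  60  60]
 [101  90  79  70  60  50  44  36  30  34  41  42]]
[[10  9  9  8  8  9  8  8  9  8  6  5]
 [10  9  8  8  8  9  8  8  9  8  9  8]
 [10 10  8 10  9  9  9 10  9  8 10  9]
 [11 10  9  9 10 10  9  9 10 10 11 10]
 [11 11 10 10 16 20 18 13  9 11 11 12]
 [11 12 10 13 20 33 30 17 11 11 11 14]
 [12 12 12 12 17 23 22 16 12 12 17 27]
 [12 12 11 10 12 12 13 11 10 15 36 58]
 [12 10 10  8  8  8  8  6  7 19 54 77]
 [16 14 10  7  6  5  4  3  5 15 40 50]]
[270.807 164.347 280.934 176.387] [[194.501 202.413]]
```

Request:
jog_arm([
  [8,0.2,-0.4,0.7,0,0,0],
  [8,0.2,-0.4,1.4,0,0,0],
  [8,0.2,-0.4,2,0,0,0],
  [8,0.2,-0.4,2,0,0,0],
])

```text
t: 10.8
tcp_pos: [528.8, 282.6, 58.6]
eef_rot: [0.583, 0.812, -0.001, -0.003]
ft_force: [-0.2, -0.5, -2.4]
finger_gap: 11.4
finger_force: 59.8
```

Request:
jog_arm([
  [8,0,0,0.5,0,0,0],
  [8,0,0,1,0,0,0],
  [8,0,0,1,0,0,0],
])

```text
t: 11.1
tcp_pos: [528.8, 282.6, 57.6]
eef_rot: [0.583, 0.812, -0.001, -0.003]
ft_force: [0.0, 0.3, -2.3]
finger_gap: 11.0
finger_force: 59.8
```

Request:
jog_arm([
  [8,0,0,0.5,0,0,0],
  [8,0,0,1,0,0,0],
  [8,0,0,1,0,0,0],
])

```text
t: 11.4
tcp_pos: [528.8, 282.7, 56.6]
eef_rot: [0.583, 0.812, -0.001, -0.003]
ft_force: [0.2, 0.1, -3.3]
finger_gap: 11.0
finger_force: 59.8
```

Request:
jog_arm([
  [8,0,0,0.5,0,0,0],
  [8,0,0,1,0,0,0],
  [8,0,0,1,0,0,0],
])

```text
t: 11.7
tcp_pos: [528.8, 282.6, 55.6]
eef_rot: [0.583, 0.812, -0.001, -0.003]
ft_force: [0.3, 0.2, -3.2]
finger_gap: 10.8
finger_force: 59.8
```

Request:
jog_arm([
  [8,0,0,0.4,0,0,0],
  [8,0,0,0.8,0,0,0],
  [8,0,0,0.8,0,0,0],
])

```text
t: 12.0
tcp_pos: [528.8, 282.6, 54.8]
eef_rot: [0.583, 0.812, -0.001, -0.003]
ft_force: [0.5, -0.4, -2.9]
finger_gap: 11.0
finger_force: 59.8
```

Request:
jog_arm([
  [8,0,0,0.4,0,0,0],
  [8,0,0,0.8,0,0,0],
  [8,0,0,0.8,0,0,0],
])

```text
t: 12.3
tcp_pos: [528.9, 282.7, 54.5]
eef_rot: [0.583, 0.812, -0.001, -0.003]
ft_force: [-0.8, -1.8, -1.0]
finger_gap: 11.1
finger_force: 60.3
```

Run:
```python
from h import *
s=bot.get_state();p0=np.array(s['tcp_pos']);print(p0,s['ft_force'],s['moment'],R.from_quat(s['eef_rot']).as_matrix()[:,2])
t=shot('top');si=shot('side')
o=np.hstack([cv2.resize(si[140:200,240:305],(455,420),interpolation=cv2.INTER_CUBIC),cv2.resize(t[190:215,180:200],(336,420),interpolation=cv2.INTER_CUBIC)])
cv2.imwrite('pics/c8.png',o[:,:,::-1])
```

```text
[528.91  282.651  54.494] [-0.831 -1.774 -0.956] [0.041 0.082 0.039] [-0.006  0.002 -1.   ]
```

View pics/c8.png

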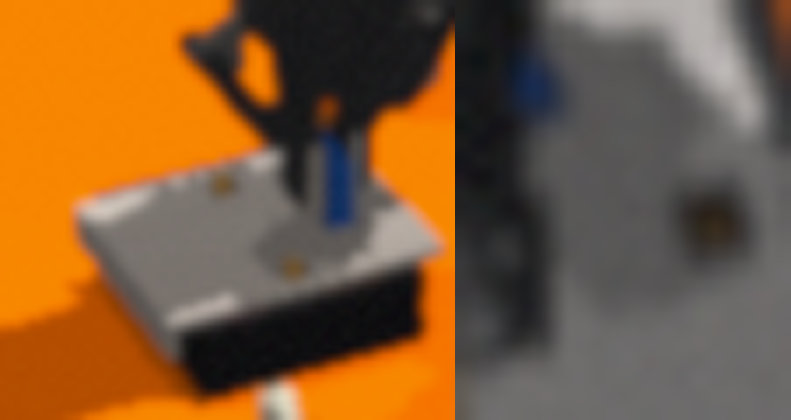

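Request:
jog_arm([
  [8,0,0,0.4,0,0,0],
  [8,0,0,0.8,0,0,0],
  [8,0,0,0.8,0,0,0],
])

```text
t: 12.7
tcp_pos: [528.9, 282.6, 54.4]
eef_rot: [0.583, 0.812, -0.001, -0.003]
ft_force: [-3.0, -1.8, 5.8]
finger_gap: 10.9
finger_force: 61.2
```

Both brass pins show in their holes, at side crop (222,183) and (293,267), and the plate is resting on the rim. Releasing.

Request:
jog_arm([
  [8,0,0,-0.8,0,0,0],
  [8,0,0,-0.8,0,0,0],
  [40,0,0,-0.8,0,0,0],
  [40,0,0,-0.8,0,0,0],
  [40,0,0,-0.8,0,0,0],
  [40,0,0,-0.8,0,0,0],
  [40,0,0,-15,0,0,0],
  [40,0,0,-45,0,0,0],
  [40,0,0,-90,0,0,0],
  [40,0,0,-140,0,0,0],
  [40,0,0,-180,0,0,0],
  [40,0,0,-180,0,0,0],
])

```text
t: 13.9
tcp_pos: [533.8, 283.7, 241.5]
eef_rot: [0.583, 0.812, 0.006, 0.0]
ft_force: [0.1, 0.4, 1.4]
finger_gap: 40.0
finger_force: 0.0
```

Run:
```python
from h import *
s=bot.get_state();print(s['t'],s['tcp_pos'],s['ft_force'],s['finger_gap'])
si=bot.grab_frame('side').astype(int);b=cv2.imread('pics/c8.png')
s1=cv2.imread('pics/side1.png')[:,:,::-1].astype(int)
for n,(x0,y0,x1,y1) in dict(black=(280,200,335,235),fb=(335,150,375,205),spray=(285,100,305,155),talc=(345,310,395,395),jar=(390,235,415,262)).items():
    print(n,abs(si-s1)[y0:y1,x0:x1].mean())
c=si[160:185,262:292];w=c[:,:,0]-c[:,:,2]
print(w[2:10,5:15]);print(w[13:22,15:25])
h=cv2.cvtColor(si.astype(np.uint8),cv2.COLOR_RGB2HSV);m=cv2.inRange(h,(105,120,50),(125,255,255))[145:185,275:300];ys,xs=np.nonzero(m);print('pull',xs.mean()+275,ys.mean()+145,len(xs))
u=np.array([np.cos(np.radians(18.6)),np.sin(np.radians(18.6)),0]);print(proj('side',[np.array([496.5,275,56])+32*u]))
```

```text
13.9 [533.768 283.718 241.516] [0.077 0.442 1.367] 39.96416195761846
black 2.3125541125541127
fb 1.7075757575757575
spray 7.2690909090909095
talc 0.5328627450980392
jar 0.4217283950617284
[[244 242 241 235 190 158 129  98  68  49]
 [197 164 140 124  95  65  45  33  27  23]
 [ 91  64  50  51  50  38  26  21  20  21]
 [ 30  22  22  37  51  43  25  20  20  20]
 [ 15  13  18  37  60  49  24  17  16  17]
 [ 12  12  14  27  42  36  20  13  12  13]
 [ 12  11  12  15  21  20  15  11  11  11]
 [ 12  11  11  12  13  13  12  11  10  11]]
[[11  9 12 11 12 10 11 11  9  5]
 [11 12 11 11 11 11 11 11 11 12]
 [11 11 11 13 14 13 12 12 12 13]
 [11 10 14 20 26 23 16 11 13 15]
 [10 11 15 29 45 42 23 14 14 18]
 [11 11 14 31 58 56 29 15 17 18]
 [11 11 13 25 43 40 24 17 16 18]
 [12 11 12 16 23 22 19 16 14 14]
 [11 10 11 11 13 13 12 11  9  8]]
pull 286.27272727272725 165.4181818181818 55
[[285.316 163.814]]
```

```bash
python3 -c "
from rig import bot
print(bot.hand_in())"
```

```text
the job is handed in; nothing more can be done
None
```

The steel plate lies flat on the palette case with both pins through its holes, and the job was handed in at about 14 s. The side camera shows the black plate, bottles, can and jar undisturbed, except the spray bottle, whose patch changed a little (probably the arm's shadow) and which I did not check further.

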